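# Level the little kitchen shelf and hold the level down on it

### The job

The little wooden shelf on the table stands crooked. Lay the yellow spirit level lengthwise on the middle of its board and let go of it, then turn the black knob of the screw foot until the bubble sits between the two black rings. Then press the level firmly, but not hard (about 10 to 15 newtons), down onto the board and finish while still pressing, with the bubble still between the rings; leave everything else on the table where it is.

Things in the scene. Friction and masses are not known exactly. Their poses are not given: they have to be found in the camera images.
- shelf: fixed low shelf, 280 mm long, 104 mm wide. Origin on the table, between its ends; its x axis runs along the length towards the fixed leg (with the pivot, 115 mm from the origin), -x towards the screw foot (125 mm from the origin); z up.
- shelf_top (a point): middle of the free part of the shelf's wooden board, on its upper face (board 280 x 100 x 18 mm): 10 mm to the leg side of the shelf's origin, 65 mm above the table when level. Its axes go with the board: x along it towards the leg, z out of its face. The board pivots at the leg; at the start its foot end is 5 to 12 mm too low.
- foot_knob (a point): centre of the screw foot's black round knob: 40 mm across, 30 mm high, underside always 115 mm above the table, axis vertical; it stands over the board on a 12 mm stem. Clockwise from above raises the board's foot end, 0.025 rad of tilt per rad; at the start it needs 0.8 to 1.9 rad. Friction 0.2 N m; it stays where left and does not rise.
- level: yellow spirit level with black ends and flat top, 140 mm long, 28 mm wide, 36 mm high, 0.19 to 0.31 kg. Origin at the centre of its underside, x along its length, z up. A green vial lies in the middle of its top; press anywhere on the top, best on a solid shoulder 35 to 65 mm from the middle.
- bubble (a joint): position (m) of the white bubble (14 mm long) in the vial along the level's x axis, 0 at the middle (and on the table). It floats to the higher end, 0.28 m per rad of tilt, so 7 mm per rad of knob with the level along the shelf, and settles in 1.5 s. It is between the black rings (10.3 mm from the middle) up to 2.5 mm off.
- mug: bystander: white mug, 78 mm across, 97 mm high, handle at +y; origin at the centre of its underside
- jar_honey: bystander: jar with a red lid, 65 mm across, 100 mm high; origin at the centre of its underside
- cream_tube: bystander: white tube standing on its teal cap, 44 x 54 x 140 mm high; origin at the centre of its underside
- granola_pouch: bystander: orange stand-up pouch at the back, 72 x 178 x 235 mm high; origin at the centre of its underside
- torch: bystander: black torch lying down, 134 mm long along its y, 36 mm high; origin at the centre of its underside

How it is judged:
By the outcome, as a careful person would: the job done as asked, in the order asked, and still so for the second after the job is handed in, while the arm keeps its last pose, push and grip.
It also fails if it takes over 62 s, if anything falls off the work surface, if the arm or the gripper's body presses on something with over 40 N, if the wrist force passes 120 N, or if a joint passes its speed limit or range.

### The arm

A 7-joint arm with a two-finger parallel gripper is mounted at the origin on the work surface; the furniture and walls round the work are solid. World frame = base frame: x ahead of the robot, y to its left, z up, the work surface at z = 0. Lengths are in m, angles in rad, forces in N, time in s.
With the tool pointing down it reaches from about 0.4 to 0.85 m from the base axis. Payload 10.4 kg.
Tool frame: the origin (TCP) lies midway between the tips of the shut fingers; the grasp point (between the pads) lies 19 mm behind it (manip.tcp_to_grasp is the distance from the TCP to the grasp point, in m); z points along the fingers, y is the line along which they close (so a half turn about z gives the same grasp; the last joint's range is limited). The gripper opens to 85 mm and grips with 20 to 120 N. Pads are 22 mm wide; open, the fingers measure 114 mm over their backs; the gripper's body (76 mm by 85 mm) begins 54 mm behind the grasp point. The pads swing forward as they close: fully open they stand 13 mm farther back than shut.
Start: joints at [1.094, 0.332, -0.065, 1.46, 0.022, 1.35, -0.088], TCP at [0.274, -0.562, 0.231] pointing down, gripper open.
Joint ranges: [-2.6, 2.6], [-0.5, 2.12], [-1.47, 1.34], [0.16, 2.42], [-1.27, 4.41], [0.06, 2.06], [-2.6, 2.6]. Speed limits (rad/s): [2.22, 2.22, 2.79, 2.79, 3.14, 3.14, 3.14].

### API

Orientations are given as a unit quaternion [x, y, z, w].
In Python, from workcell import manip gives the robot as it stands.
- The arm moves only by the shell command python3 -m jog 'ROWS' [FORCE]. ROWS is a JSON object of lists of equal length, an entry for each row: "offset": the shift along the world's x, y, z in m, a list of three; "yaw": the turn about the world's z in degrees; "jaw": the closure, from 0 (fully open) to 1 (shut). A call has 1 to 20 rows; each row shifts and turns the commanded pose from where the row before left it; what a row does not reach is not made up. A row lasts 1/12 s, in which the tool goes at most 41.7 mm and 7.16 degrees, less where a joint would pass 70% of its speed; a pose out of reach is approached as far as the arm can. A call is refused whole if a number of a shift passes 0.0417 or a number of a turn 7.16, either way. A call with a gripper value outside its range is refused whole. The fingers move at their own pace and stop on an object; FORCE is the grip in N (left out, the last holds). Time passes only in rows, so rows that do not move let the fingers close. It gives the time, the measured TCP pose, the force, the opening and the grip force at its end, in the units of the state.
- manip.get_obs(): the state, without advancing time (a new reading comes with each control period).
- manip.camera(name): name is "side" or "top" or "wrist"; returns a dict with "frame" (400x640x3 uint8, red, green, blue), "camera_matrix" (3x3 intrinsics, pixels), "eye" and "attitude" of the camera in the world; the wrist camera has in their place "hand_eye" (4x4, takes a point from camera to tool coordinates, whose origin is the TCP and whose axes are the flange's). Camera axes: x right, y up, looking along -z (the intrinsics and any distortion apply to the point x, -y, -z); pixel columns grow to the right and rows downward; lengths in m; the calibration is good to about 2 mm. A picture is of the moment at which its call begins: read the wrist's pose just before it. There is no depth.
- manip.hand_in(): hands the job in; it is judged then, once.
Trained networks look in a picture, given as the dict that the camera call returned (one of the last four; its "shot" number tells which), for a name from the list of things; names that differ only in an ending like _2 or _b are one class to them, and where a whole thing is asked for, a point or a joint stands for the part that bears it (a point fixed in the world has none). Each returns a list of dicts, best first, with "score" (0 to 1); they miss things now and then, are a little off and sometimes report something else, mostly with a low value. They report only what shows in the picture. A call takes as long as a camera call.
- manip.masks_of(picture, name): "region" (400x640 bool, what is visible of it).
- manip.tip_of(picture, name): "at" ([x, y, z] in m, in world coordinates, good to about 4 mm: a listed point, or the origin of a listed thing).
The state is a dict: "clock": time; "joint_pos": joint angles; "joint_velocities": joint speeds; "tau": joint torques, N m; "position": TCP position; "ee_rot": TCP orientation; "ft_force": force on the tool from outside, world axes, zero at the start; "torque": the same for the moment, N m; "grip_width": opening from 0.0 (shut) to 1.0 (fully open); "grasp_force": force on a finger pad.
Only numpy, scipy, OpenCV 4.12 (cv2) and the standard library are available. Lean on these libraries where they do the work, as an engineer would, in place of code of your own. Each camera call takes 0.05 s, during which the arm holds its last target. There are 200 camera calls.

## Working session

There is one attempt and no reset: what is moved stays moved. The work goes in short steps, Python scripts to look and compute and a shell command to move; the robot and the scene stay as the last step left them, time stands still between calls to the robot, and variables do not carry over. Pictures are saved under pics/ and viewed, at most 10 in all, crops included, and the job is handed in when it is done.

```bash
mkdir -p pics; cat > h.py <<'E'
import numpy as np, cv2
from workcell import manip
from scipy.spatial.transform import Rotation as R
def st():
    o=manip.get_obs(); e=R.from_quat(o["ee_rot"]).as_matrix()
    print("t",round(o["clock"],2),"p",np.round(o["position"],4),"x",np.round(e[:,0],3),"y",np.round(e[:,1],3),"z",np.round(e[:,2],3),"F",np.round(o["ft_force"],1),"w",round(o["grip_width"],3),"g",round(o["grasp_force"],1),"j7",round(o["joint_pos"][6],3)); return o
def save(p,n): cv2.imwrite(f"pics/{n}.png",p["frame"][:,:,::-1])
def ray(p,u,v):
    K=p["camera_matrix"]; d=np.linalg.inv(K)@[u,v,1]; d=np.array([d[0],-d[1],-d[2]])
    a=np.array(p["attitude"]); M=R.from_quat(a).as_matrix() if a.shape==(4,) else a
    return np.array(p["eye"]),M@d
def onz(p,u,v,z):
    e,d=ray(p,u,v); return e+d*(z-e[2])/d[2]
E
python3 - <<'E'
from h import *
st()
ps={}
for c in("top","side"):
    p=manip.camera(c); save(p,c+"0"); print(c,np.round(p["eye"],3),np.round(p["attitude"],3).tolist(),np.round(p["camera_matrix"],1).tolist())
    for n in("level","shelf","shelf_top","foot_knob","bubble","mug","jar_honey","cream_tube","granola_pouch","torch"):
        try: print(n,[(np.round(d["at"],3).tolist(),round(d["score"],2)) for d in manip.tip_of(p,n)[:2]])
        except Exception as ex: print(n,ex)
st()
E
```

```text
t 0.0 p [ 0.2738 -0.5614  0.2305] x [ 0.899  0.438 -0.   ] y [ 0.438 -0.899 -0.001] z [-0.001  0.001 -1.   ] F [0.6 0.  0.6] w 1.0 g 0.0 j7 -0.088
top [ 0.467 -0.056  1.088] [0.02, -0.022, -0.7, 0.714] [[364.2, 0.0, 325.8], [0.0, 364.2, 198.3], [0.0, 0.0, 1.0]]
level [([0.471, 0.16, -0.001], 0.88), ([0.57, -0.102, 0.002], 0.27)]
shelf [([0.569, -0.102, 0.001], 0.95)]
shelf_top [([0.578, -0.098, 0.062], 0.64)]
foot_knob [([0.445, -0.098, 0.126], 0.68), ([0.57, -0.103, -0.001], 0.23)]
bubble it knows: cream_tube, foot_knob, granola_pouch, jar_honey, level, mug, shelf, shelf_top, torch
mug [([0.321, -0.34, 0.001], 0.8), ([0.641, -0.365, 0.003], 0.23)]
jar_honey [([0.483, -0.367, -0.001], 0.64)]
cream_tube [([0.641, -0.364, -0.001], 0.58)]
granola_pouch [([0.681, 0.196, -0.002], 0.88)]
torch [([0.35, 0.265, -0.002], 0.81)]
side [0.373 0.988 0.708] [-0.029, 0.503, 0.861, -0.073] [[480.9, 0.0, 327.8], [0.0, 480.9, 196.7], [0.0, 0.0, 1.0]]
level [([0.474, 0.157, -0.002], 0.66)]
shelf [([0.568, -0.098, 0.004], 0.83)]
shelf_top [([0.577, -0.1, 0.062], 0.78), ([0.347, 0.26, 0.003], 0.72)]
foot_knob [([0.442, -0.1, 0.133], 0.6)]
bubble it knows: cream_tube, foot_knob, granola_pouch, jar_honey, level, mug, shelf, shelf_top, torch
mug [([0.323, -0.345, -0.0], 0.64)]
jar_honey [([0.484, -0.368, 0.002], 0.83), ([0.476, 0.154, -0.003], 0.61)]
cream_tube [([0.64, -0.362, -0.001], 0.87)]
granola_pouch [([0.678, 0.194, 0.005], 0.9)]
torch [([0.348, 0.262, 0.005], 0.83)]
t 1.0 p [ 0.274  -0.5618  0.2314] x [0.899 0.438 0.   ] y [ 0.438 -0.899  0.   ] z [ 0. -0. -1.] F [ 0.7 -0.  -0.5] w 0.999 g 0.0 j7 -0.089
```

```bash
python3 -c "
import cv2,numpy as np
print(1)"; ls pics
```

```text
1
side0.png
top0.png
```

View pics/top0.png

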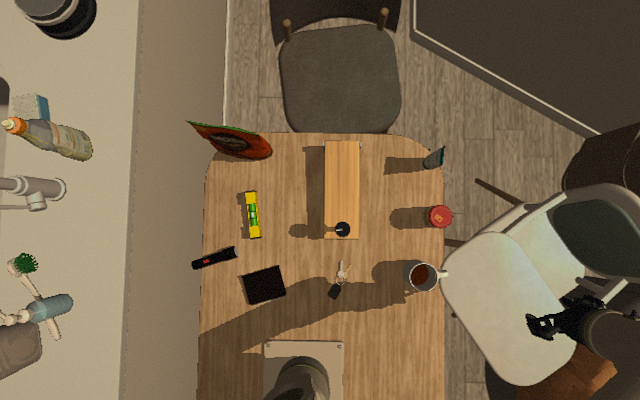

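View pics/side0.png

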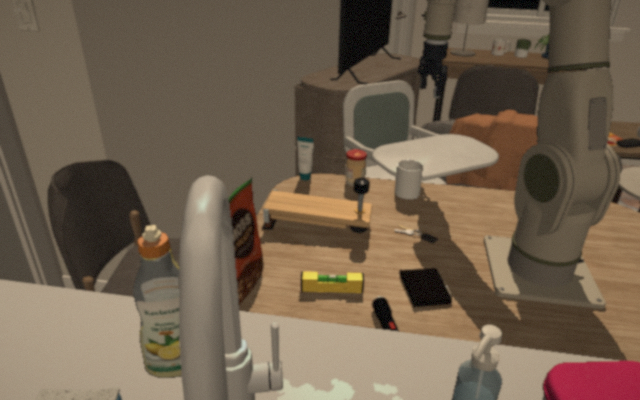

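The top view shows the shelf along the image vertical (column ~342, rows 140–240), with the knob at (342,229). The level is at (252,215), slightly rotated. The side view agrees. Next I'll measure the axes.

```bash
python3 - <<'E'
from h import *
p=manip.camera("top")
for n,z in(("level",.036),("shelf",.062)):
    m=manip.masks_of(p,n)[0]["region"].astype(np.uint8)
    c=max(cv2.findContours(m,0,1)[0],key=cv2.contourArea)
    b=cv2.boxPoints(cv2.minAreaRect(c)); q=np.array([onz(p,u,v,z)[:2] for u,v in b])
    e=q[1]-q[0],q[2]-q[1]; L=max(e,key=np.linalg.norm); L=L*np.sign(L[0])
    print(n,q.mean(0).round(4),[round(np.linalg.norm(x),3) for x in e],"yaw",np.degrees(np.arctan2(L[1],L[0])).round(2))
m=manip.masks_of(p,"foot_knob")[0]["region"]; v,u=np.nonzero(m); print("knob",onz(p,u.mean(),v.mean(),.135))
o=st()
print("tool x yaw",np.degrees(np.arctan2(*(R.from_quat(o["ee_rot"]).as_matrix()[[1,0],0]))))
print(o["joint_pos"])
E
```

```text
level [0.4787 0.1538] [np.float64(0.036), np.float64(0.138)] yaw 8.07
shelf [ 0.5528 -0.0987] [np.float64(0.111), np.float64(0.278)] yaw 0.79
knob [ 0.44404536 -0.10117197  0.135     ]
t 1.2 p [ 0.274  -0.5618  0.2314] x [0.899 0.438 0.   ] y [ 0.438 -0.899  0.   ] z [ 0. -0. -1.] F [-0.3  0.1  0.1] w 0.997 g 0.0 j7 -0.088
tool x yaw 26.00188938090866
[ 1.09439482  0.33216506 -0.06470786  1.46007946  0.02157979  1.34990113
 -0.08848875]
```

```bash
python3 -m jog '{"offset":[[0.011,0.04,0],[0.011,0.04,0],[0.011,0.04,0],[0.011,0.04,0],[0.011,0.04,0],[0.011,0.04,0],[0.011,0.04,0],[0.011,0.04,0],[0.011,0.04,0],[0.011,0.04,0],[0.011,0.04,0],[0.011,0.04,0],[0.011,0.04,0],[0.011,0.04,0],[0.011,0.04,0],[0.011,0.04,0],[0.011,0.04,0],[0.011,0.04,0],[0,0,0],[0,0,0]],"yaw":[-1,-1,-1,-1,-1,-1,-1,-1,-1,-1,-1,-1,-1,-1,-1,-1,-1,-1,0,0],"jaw":[0,0,0,0,0,0,0,0,0,0,0,0,0,0,0,0,0,0,0,0]}' 40
cat >> h.py <<'E'
def wray(p,o,u,v):
    K=p["camera_matrix"]; d=np.linalg.inv(K)@[u,v,1]; d=np.array([d[0],-d[1],-d[2]])
    H=np.array(p["hand_eye"]); M=R.from_quat(o["ee_rot"]).as_matrix()
    return M@H[:3,3]+o["position"], M@H[:3,:3]@d
def wz(p,o,u,v,z):
    e,d=wray(p,o,u,v); return e+d*(z-e[2])/d[2]
E
python3 - <<'E'
from h import *
o=st(); p=manip.camera("wrist"); save(p,"w1")
print(np.round(p["hand_eye"],3).tolist(),p["camera_matrix"].round(1).tolist(),p.keys())
print(manip.tip_of(p,"level")[:1])
m=manip.masks_of(p,"level")[0]["region"].astype(np.uint8)
c=max(cv2.findContours(m,0,1)[0],key=cv2.contourArea); b=cv2.boxPoints(cv2.minAreaRect(c)); print(b)
q=np.array([wz(p,o,u,v,.036)[:2] for u,v in b]); print(q.round(4),q.mean(0))
E
```

```text
clock: 2.87
position: [0.4717, 0.1608, 0.2312]
ee_rot: [0.997, 0.072, -0.0, -0.001]
ft_force: [-0.1, -1.3, 1.6]
grip_width: 1.001
grasp_force: 0.0
t 2.87 p [0.4717 0.1608 0.2312] x [ 0.99   0.144 -0.001] y [ 0.144 -0.99  -0.002] z [-0.001  0.002 -1.   ] F [-0.1 -1.3  1.6] w 1.001 g 0.0 j7 -1.914
[[-0.001, 0.964, 0.265, 0.066], [1.0, 0.001, 0.0, 0.001], [0.0, 0.265, -0.964, -0.143], [0.0, 0.0, 0.0, 1.0]] [[336.5, 0.0, 319.8], [0.0, 336.5, 193.1], [0.0, 0.0, 1.0]] dict_keys(['frame', 'camera_matrix', 'hand_eye', 'shot'])
[{'at': [0.4797, 0.1567, -0.0007], 'score': 0.95}]
[[311.  93.]
 [339.  93.]
 [339. 227.]
 [311. 227.]]
[[0.5432 0.1796]
 [0.547  0.153 ]
 [0.4111 0.1312]
 [0.4068 0.1609]] [0.47704479 0.15617103]
```

View pics/w1.png

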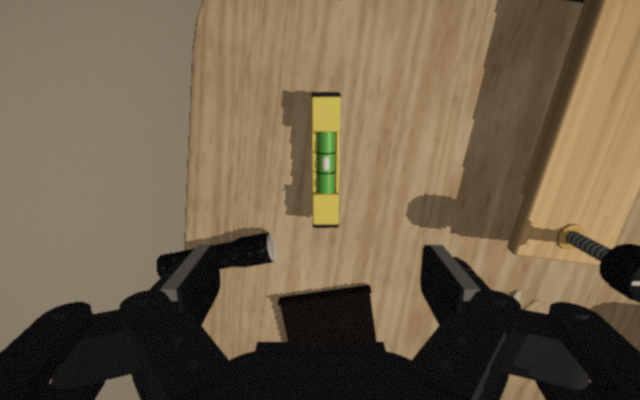

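The wrist view shows the level aligned with the tool at columns 312–340 and rows 93–227, its bubble centred at (326,163). I'll descend and grasp it.

```bash
python3 -m jog '{"offset":[[0.005,-0.0045,-0.035],[0,0,-0.038],[0,0,-0.038],[0,0,-0.038],[0,0,-0.035],[0,0,-0.025],[0,0,-0.015],[0,0,-0.003],[0,0,0],[0,0,0],[0,0,0],[0,0,0],[0,0,0],[0,0,0],[0,0,0],[0,0,0],[0,0,0],[0,0,0]],"yaw":[0,0,0,0,0,0,0,0,0,0,0,0,0,0,0,0,0,0],"jaw":[0,0,0,0,0,0,0,0,0,0,1,1,1,1,1,1,1,1]}' 40
python3 -m jog '{"offset":[[0,0,0],[0,0,0.02],[0,0,0.035],[0,0,0.04],[0,0,0.04]],"yaw":[0,0,0,0,0],"jaw":[1,1,1,1,1]}'
python3 - <<'E'
from h import *
o=st(); p=manip.camera("wrist"); save(p,"w2")
E
```

```text
clock: 4.52
position: [0.4774, 0.154, 0.0049]
ee_rot: [0.998, 0.07, 0.0, 0.0]
ft_force: [-1.3, -0.4, 6.0]
grip_width: 0.321
grasp_force: 40.6
clock: 4.93
position: [0.4759, 0.1538, 0.1402]
ee_rot: [0.998, 0.07, -0.001, -0.0]
ft_force: [1.8, -0.7, -2.4]
grip_width: 0.321
grasp_force: 39.8
t 4.93 p [0.4759 0.1538 0.1402] x [ 0.99   0.14  -0.002] y [ 0.14 -0.99 -0.  ] z [-0.002 -0.    -1.   ] F [ 1.8 -0.7 -2.4] w 0.321 g 39.8 j7 -1.976
```

View pics/w2.png

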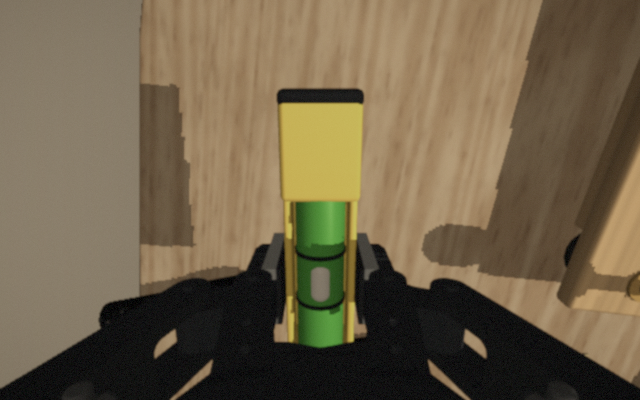

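The level is held at its middle, rings at rows 253 and 302 between the pads. I'll carry it over the shelf.

```bash
python3 -m jog '{"offset":[[0.0127,-0.0316,0.02],[0.0127,-0.0316,0.01],[0.0127,-0.0316,0],[0.0127,-0.0316,0],[0.0127,-0.0316,0],[0.0127,-0.0316,0],[0.0127,-0.0316,0],[0.0127,-0.0316,0],[0,0,0],[0,0,0],[0,0,0]],"yaw":[-0.9,-0.9,-0.9,-0.9,-0.9,-0.9,-0.9,-1,0,0,0],"jaw":[1,1,1,1,1,1,1,1,1,1,1]}'
python3 - <<'E'
from h import *
o=st(); p=manip.camera("wrist"); save(p,"w3")
for n in("shelf","shelf_top","foot_knob","level"): print(n,[(d["at"],d["score"]) for d in manip.tip_of(p,n)[:1]])
E
```

```text
clock: 5.9
position: [0.5782, -0.0984, 0.1687]
ee_rot: [1.0, 0.006, -0.001, -0.0]
ft_force: [0.4, 0.7, -2.1]
grip_width: 0.323
grasp_force: 40.2
t 5.9 p [ 0.5782 -0.0984  0.1687] x [ 1.     0.013 -0.001] y [ 0.013 -1.    -0.001] z [-0.001  0.001 -1.   ] F [ 0.4  0.7 -2.1] w 0.323 g 40.2 j7 -1.632
shelf []
shelf_top []
foot_knob []
level [([0.5778, -0.0937, 0.1626], 0.66)]
```

View pics/w3.png

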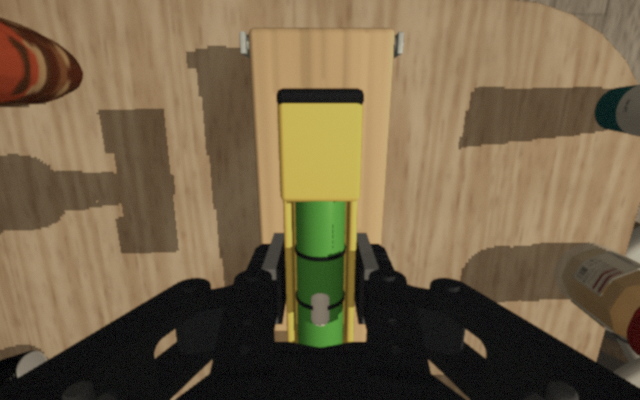

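The level is centred over the board: the board spans columns 250–396 and the level is at column 321. I'll lower it until it touches.

```bash
python3 -m jog '{"offset":[[0,0,-0.03],[0,0,-0.03],[0,0,-0.02],[0,0,-0.01],[0,0,-0.005],[0,0,-0.002],[0,0,0],[0,0,0]],"yaw":[0,0,0,0,0,0,0,0],"jaw":[1,1,1,1,1,1,1,1]}'
python3 -m jog '{"offset":[[0,0,-0.001],[0,0,-0.001],[0,0,0],[0,0,0]],"yaw":[0,0,0,0],"jaw":[1,1,1,1]}'
python3 - <<'E'
from h import *
o=st(); p=manip.camera("side"); save(p,"s1"); f=p["frame"][150:270,220:420,::-1]; cv2.imwrite("pics/s1c.png",cv2.resize(f,None,fx=4,fy=4,interpolation=2))
E
```

```text
clock: 6.82
position: [0.5795, -0.099, 0.0737]
ee_rot: [1.0, 0.006, 0.001, 0.0]
ft_force: [0.2, -0.4, -1.8]
grip_width: 0.32
grasp_force: 40.3
clock: 7.15
position: [0.5787, -0.0992, 0.0706]
ee_rot: [1.0, 0.006, 0.0, 0.0]
ft_force: [-0.1, 0.0, -1.9]
grip_width: 0.321
grasp_force: 40.3
t 7.15 p [ 0.5787 -0.0992  0.0706] x [1.    0.012 0.   ] y [ 0.012 -1.     0.   ] z [ 0. -0. -1.] F [-0.1  0.  -1.9] w 0.321 g 40.3 j7 -1.684
```

View pics/s1c.png

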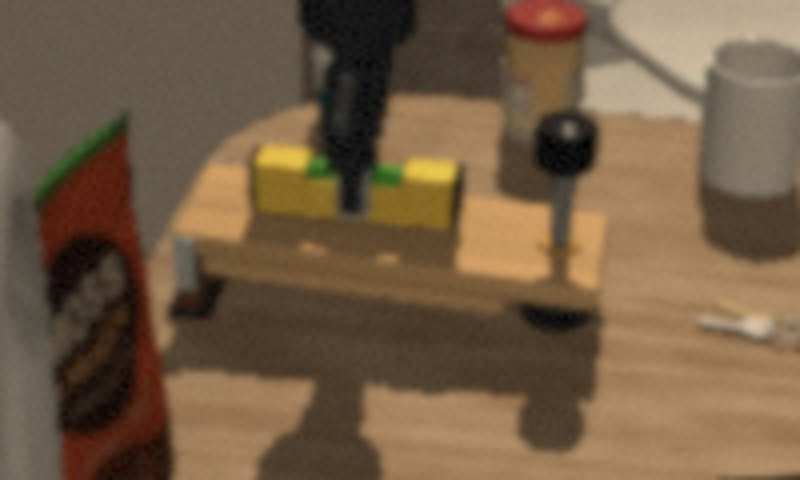

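The level hovers just above the middle of the board, clear of the knob. I'll go down in small steps until it makes contact.

```bash
python3 -m jog '{"offset":[[0,0,-0.001],[0,0,-0.001],[0,0,-0.001],[0,0,0],[0,0,0]],"yaw":[0,0,0,0,0],"jaw":[1,1,1,1,1]}'
python3 -m jog '{"offset":[[0,0,-0.001],[0,0,0],[0,0,0]],"yaw":[0,0,0],"jaw":[1,1,1]}'
```

```text
clock: 7.62
position: [0.5786, -0.0991, 0.0676]
ee_rot: [1.0, 0.006, -0.0, 0.0]
ft_force: [-2.5, 1.2, 3.5]
grip_width: 0.321
grasp_force: 41.2
clock: 7.87
position: [0.5786, -0.0991, 0.0667]
ee_rot: [1.0, 0.006, 0.0, 0.0]
ft_force: [-3.6, 0.6, 5.3]
grip_width: 0.323
grasp_force: 41.4
```

```bash
python3 -m jog '{"offset":[[0,0,0],[0,0,0],[0,0,0],[0,0,0],[0,0,0],[0,0,0.015],[0,0,0.03],[0,0,0.03],[-0.02,0,0.02],[-0.02,0,0.01],[-0.02,0,0],[-0.02,0,0],[-0.02,0,0],[-0.01,0,0],[0,0,0],[0,0,0]],"yaw":[0,0,0,0,0,0,0,0,0,0,0,0,0,0,0,0],"jaw":[0.5,0.5,0,0,0,0,0,0,0,0,0,0,0,0,0,0]}'
python3 - <<'E'
from h import *
o=st(); p=manip.camera("wrist"); save(p,"w4")
f=p["frame"][40:340,120:520,::-1]; cv2.imwrite("pics/w4c.png",cv2.resize(f,None,fx=2,fy=2,interpolation=2))
for n in("shelf","shelf_top","foot_knob","level"): print(n,[(d["at"],d["score"]) for d in manip.tip_of(p,n)[:1]])
E
```

```text
clock: 9.2
position: [0.469, -0.0993, 0.1717]
ee_rot: [1.0, 0.006, 0.0, 0.0]
ft_force: [1.3, -0.9, 1.3]
grip_width: 0.995
grasp_force: 0.0
t 9.2 p [ 0.469  -0.0993  0.1717] x [1.    0.012 0.001] y [ 0.012 -1.     0.001] z [ 0.001 -0.001 -1.   ] F [ 1.3 -0.9  1.3] w 0.995 g 0.0 j7 -1.499
shelf []
shelf_top []
foot_knob [([0.4391, -0.1002, 0.1296], 0.89)]
level [([0.5801, -0.0979, 0.0599], 0.69)]
```

View pics/w4c.png

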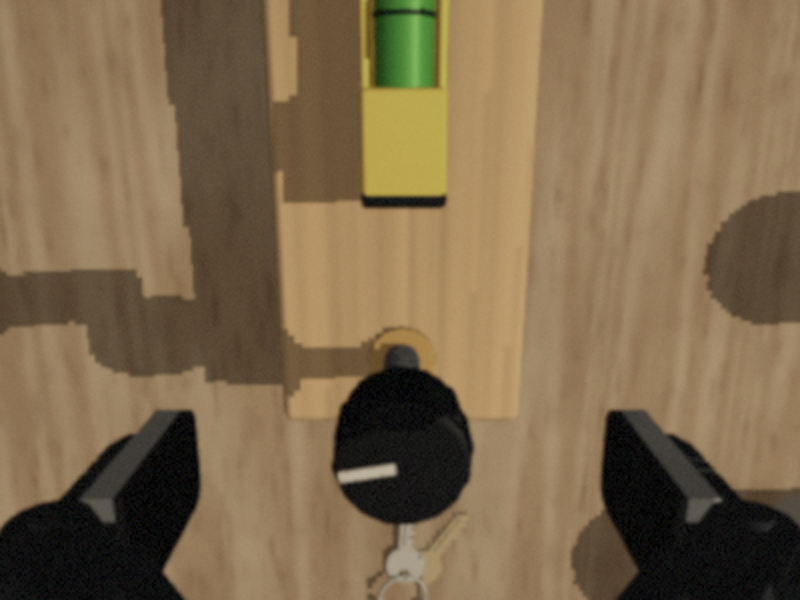

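The crop shows the knob at full-image (321,263), its white mark pointing left, and the level flat on the board, but it cuts off the bubble. I'll let the bubble settle and measure it.

```bash
python3 -m jog '{"offset":[[0.015,0,0.01],[0.015,0,0],[0,0,0],[0,0,0],[0,0,0],[0,0,0]],"yaw":[0,0,0,0,0,0],"jaw":[0,0,0,0,0,0]}'
cat >> h.py <<'E'
def vial(p,n=None):
    f=p["frame"].astype(int); hsv=cv2.cvtColor(p["frame"],cv2.COLOR_RGB2HSV)
    g=((hsv[...,0]>40)&(hsv[...,0]<80)&(hsv[...,1]>110)).astype(np.uint8)
    k,l,s,c=cv2.connectedComponentsWithStats(cv2.morphologyEx(g,cv2.MORPH_CLOSE,np.ones((9,9),np.uint8)))
    i=1+np.argmax(s[1:,4]); x,y,w,h,a=s[i]; print("vial",x,y,w,h)
    w0=(hsv[...,1]<90)&(hsv[...,2]>100); w0[:y]=0;w0[y+h:]=0;w0[:,:x+2]=0;w0[:,x+w-2:]=0
    v,u=np.nonzero(w0); print("bubble",u.mean().round(1),v.mean().round(1),v.min() if len(v) else 0,v.max() if len(v) else 0,len(v))
    if n: cv2.imwrite(f"pics/{n}.png",cv2.resize(p["frame"][max(0,y-20):y+h+20,max(0,x-20):x+w+20,::-1],None,fx=4,fy=4,interpolation=2))
E
python3 - <<'E'
from h import *
o=st(); p=manip.camera("wrist"); save(p,"w5"); vial(p,"w5c")
E
```

```text
clock: 9.95
position: [0.4981, -0.099, 0.181]
ee_rot: [1.0, 0.006, -0.0, -0.0]
ft_force: [0.4, -0.1, -1.0]
grip_width: 1.0
grasp_force: 0.0
t 9.95 p [ 0.4981 -0.099   0.181 ] x [ 1.     0.012 -0.001] y [ 0.012 -1.    -0.   ] z [-0.001  0.    -1.   ] F [ 0.4 -0.1 -1. ] w 1.0 g 0.0 j7 -1.539
vial 0 314 96 86
bubble 26.3 319.5 316 324 6
```

View pics/w5c.png

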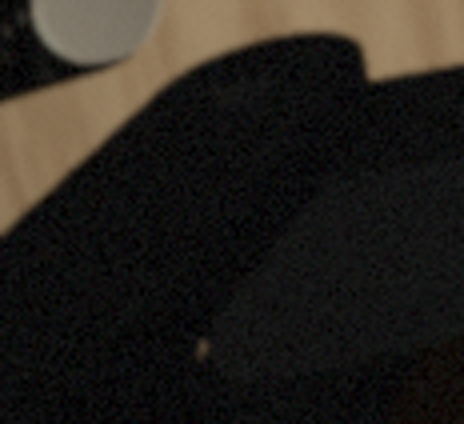

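That crop caught only the dark finger at (0–96, 314–400), so my mask was wrong. I'll add a brightness limit and work from numbers instead.

```bash
sed -i 's/(hsv\[...,1\]>110))/(hsv[...,1]>110)\&(hsv[...,2]>70))/' h.py
cat >> h.py <<'E'
def prof(im):
    hsv=cv2.cvtColor(im,cv2.COLOR_RGB2HSV)
    g=((hsv[...,0]>45)&(hsv[...,0]<80)&(hsv[...,1]>110)&(hsv[...,2]>60)).astype(np.uint8)
    k,l,s,c=cv2.connectedComponentsWithStats(cv2.morphologyEx(g,cv2.MORPH_CLOSE,np.ones((9,9),np.uint8)))
    i=1+np.argmax(s[1:,4]); x,y,w,h,a=s[i]; u=x+w//2; print("vial x",x,x+w,"y",y,y+h)
    a=im[y-2:y+h+2,u-2:u+3].mean(1).round().astype(int)
    for r in range(len(a)): print(y-2+r,*a[r],end=" | ")
    print()
E
python3 - <<'E'
from h import *
prof(cv2.imread("pics/w5.png")[:,:,::-1].copy())
E
```

```text
vial x 309 337 y 25 129
23 135 133 59 | 24 102 137 61 | 25 89 142 63 | 26 88 144 64 | 27 89 144 64 | 28 88 145 64 | 29 89 145 65 | 30 90 145 65 | 31 90 145 65 | 32 90 146 66 | 33 89 145 64 | 34 90 145 64 | 35 90 145 65 | 36 90 146 66 | 37 90 146 65 | 38 90 145 65 | 39 90 146 66 | 40 90 145 65 | 41 91 146 66 | 42 90 146 65 | 43 90 146 65 | 44 90 146 65 | 45 99 148 73 | 46 127 155 100 | 47 160 167 132 | 48 177 176 150 | 49 184 181 160 | 50 185 184 164 | 51 185 185 166 | 52 185 186 167 | 53 185 186 167 | 54 185 186 167 | 55 185 186 167 | 56 186 186 168 | 57 185 186 168 | 58 186 186 168 | 59 186 186 168 | 60 185 186 167 | 61 184 184 166 | 62 184 185 166 | 63 185 185 167 | 64 186 186 167 | 65 185 186 166 | 66 185 184 165 | 67 183 180 160 | 68 180 174 153 | 69 173 166 142 | 70 151 157 121 | 71 120 150 92 | 72 96 147 71 | 73 92 147 67 | 74 91 147 66 | 75 90 147 66 | 76 92 148 67 | 77 91 147 66 | 78 91 147 66 | 79 91 147 65 | 80 89 146 64 | 81 91 147 66 | 82 91 147 65 | 83 91 147 66 | 84 91 147 65 | 85 91 147 66 | 86 91 147 66 | 87 91 147 66 | 88 91 147 66 | 89 91 147 66 | 90 90 147 65 | 91 90 147 65 | 92 90 147 65 | 93 87 142 62 | 94 74 120 54 | 95 52 77 39 | 96 47 68 37 | 97 70 112 50 | 98 85 139 61 | 99 90 147 65 | 100 89 146 64 | 101 89 146 64 | 102 90 147 65 | 103 90 147 65 | 104 89 146 64 | 105 90 147 65 | 106 90 146 65 | 107 88 145 64 | 108 89 146 63 | 109 88 145 63 | 110 89 146 64 | 111 90 147 64 | 112 89 146 64 | 113 90 146 65 | 114 88 145 63 | 115 89 146 64 | 116 89 147 64 | 117 89 146 64 | 118 88 145 63 | 119 88 146 64 | 120 89 146 64 | 121 88 146 63 | 122 88 146 64 | 123 89 146 64 | 124 88 146 64 | 125 88 146 64 | 126 88 146 63 | 127 88 145 63 | 128 90 144 63 | 129 112 143 62 | 130 153 147 66 |
```

The bubble is about 10.8 mm towards the leg, so the knob needs about 1.54 rad (88°) clockwise. I'll start the grip at yaw +70 so the last joint stays in range.

```bash
python3 -m jog '{"offset":[[-0.0055,0,0],[-0.0055,0,0],[-0.0055,0,0],[-0.0055,0,0],[-0.0055,0,0],[-0.0055,0,0],[-0.0055,0,0],[-0.0055,0,0],[-0.0055,0,0],[-0.006,-0.0013,0],[0,0,-0.03],[0,0,-0.025],[0,0,-0.015],[0,0,-0.004],[0,0,0],[0,0,0]],"yaw":[6.9,6.9,6.9,6.9,6.9,6.9,6.9,6.9,6.9,7,0,0,0,0,0,0],"jaw":[0,0,0,0,0,0,0,0,0,0,0,0,0,0,0,0]}'
python3 -c "
from h import *
st()"
```

```text
clock: 11.33
position: [0.4434, -0.1004, 0.1081]
ee_rot: [0.82, 0.572, 0.0, 0.0]
ft_force: [-0.5, 0.4, 0.5]
grip_width: 0.999
grasp_force: 0.0
t 11.33 p [ 0.4434 -0.1004  0.1081] x [0.345 0.939 0.   ] y [ 0.939 -0.345  0.001] z [ 0.001 -0.    -1.   ] F [-0.5  0.4  0.5] w 0.999 g 0.0 j7 -0.311
```

```bash
python3 -m jog '{"offset":[[0,0,0],[0,0,0],[0,0,0],[0,0,0],[0,0,0],[0,0,0],[0,0,0]],"yaw":[0,0,0,0,0,0,0],"jaw":[1,1,1,1,1,1,1]}' 40
python3 -c "
from h import *
st()"
```

```text
clock: 11.92
position: [0.4433, -0.1004, 0.1081]
ee_rot: [0.82, 0.572, -0.0, 0.0]
ft_force: [-3.6, 0.3, 7.9]
grip_width: 0.455
grasp_force: 39.4
t 11.92 p [ 0.4433 -0.1004  0.1081] x [ 0.345  0.938 -0.   ] y [ 0.938 -0.345  0.   ] z [ 0. -0. -1.] F [-3.6  0.3  7.9] w 0.455 g 39.4 j7 -0.312
```

```bash
python3 -m jog '{"offset":[[0,0,0],[0,0,0],[0,0,0],[0,0,0],[0,0,0],[0,0,0],[0,0,0],[0,0,0],[0,0,0],[0,0,0],[0,0,0],[0,0,0],[0,0,0],[0,0,0],[0,0,0],[0,0,0]],"yaw":[-6.3,-6.3,-6.3,-6.3,-6.3,-6.3,-6.3,-6.3,-6.3,-6.3,-6.3,-6.3,-6.3,-6.3,0,0],"jaw":[1,1,1,1,1,1,1,1,1,1,1,1,1,1,1,1]}'
python3 - <<'E'
from h import *
st(); p=manip.camera("wrist"); save(p,"w6")
E
```

```text
clock: 13.25
position: [0.4431, -0.1001, 0.108]
ee_rot: [0.987, -0.16, -0.0, 0.0]
ft_force: [-5.1, 1.2, 7.9]
grip_width: 0.459
grasp_force: 39.4
t 13.25 p [ 0.4431 -0.1001  0.108 ] x [ 0.949 -0.316 -0.   ] y [-0.316 -0.949  0.   ] z [-0. -0. -1.] F [-5.1  1.2  7.9] w 0.459 g 39.4 j7 -1.834
```

View pics/w6.png

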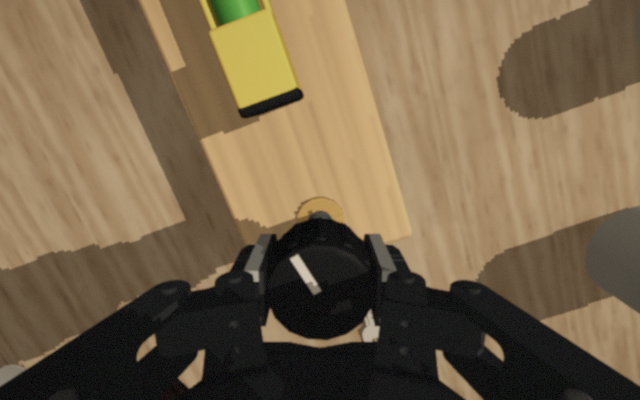

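The white mark at (305,275) has turned clockwise with the knob, as expected. I'll release it and check the bubble from the earlier viewpoint.

```bash
python3 -m jog '{"offset":[[0,0,0],[0,0,0],[0,0,0],[0,0,0],[0,0,0],[0,0,0.03],[0,0,0.03],[0.015,0,0.013],[0.02,0,0],[0.02,0,0],[0,0,0],[0,0,0],[0,0,0],[0,0,0],[0,0,0]],"yaw":[0,0,0,0,0,0,0,6.5,6.5,6,0,0,0,0,0],"jaw":[0,0,0,0,0,0,0,0,0,0,0,0,0,0,0]}'
cat >> h.py <<'E'
def bub(im):
    hsv=cv2.cvtColor(im,cv2.COLOR_RGB2HSV)
    g=((hsv[...,0]>45)&(hsv[...,0]<80)&(hsv[...,1]>110)&(hsv[...,2]>60)).astype(np.uint8)
    k,l,s,c=cv2.connectedComponentsWithStats(cv2.morphologyEx(g,cv2.MORPH_CLOSE,np.ones((9,9),np.uint8)))
    i=1+np.argmax(s[1:,4]); x,y,w,h,a=s[i]; u=x+w//2; print("vial x",x,x+w,"y",y,y+h)
    a=im[y:y+h,u-2:u+3].mean(1)
    r=np.nonzero(a[:,0]>125)[0]; r=r[(r>2)&(r<h-3)]; d=np.nonzero(a[:,1]<110)[0]
    print("bubble rows",y+r.min(),y+r.max(),"mid",y+(r.min()+r.max())/2,"dark(ring)",y+d)
E
python3 - <<'E'
from h import *
bub(cv2.imread("pics/w5.png")[:,:,::-1].copy())
st(); p=manip.camera("wrist"); save(p,"w7"); bub(p["frame"])
E
```

```text
clock: 14.55
position: [0.4975, -0.1005, 0.1803]
ee_rot: [1.0, 0.005, -0.0, 0.0]
ft_force: [0.5, 0.3, -0.5]
grip_width: 1.0
grasp_force: 0.0
vial x 309 337 y 25 129
bubble rows 46 70 mid 58.0 dark(ring) [95 96]
t 14.55 p [ 0.4975 -0.1005  0.1803] x [ 1.     0.009 -0.   ] y [ 0.009 -1.     0.001] z [-0.    -0.001 -1.   ] F [ 0.5  0.3 -0.5] w 1.0 g 0.0 j7 -1.535
vial x 305 334 y 19 127
bubble rows 61 84 mid 72.5 dark(ring) [56 57 58 91 92 93]
```

```bash
python3 -m jog '{"offset":[[0.015,0,0],[0.015,0,0],[0,0,0],[0,0,0],[0,0,0],[0,0,0],[0,0,0],[0,0,0]],"yaw":[0,0,0,0,0,0,0,0],"jaw":[0,0,0,0,0,0,0,0]}'
python3 - <<'E'
from h import *
o=st(); p=manip.camera("wrist"); save(p,"w8"); bub(p["frame"])
K=p["camera_matrix"]
print([d["at"] for d in manip.tip_of(p,"level")])
E
```

```text
clock: 15.27
position: [0.5278, -0.1005, 0.1805]
ee_rot: [1.0, 0.005, 0.0, 0.0]
ft_force: [0.6, 0.5, -0.1]
grip_width: 0.998
grasp_force: 0.0
t 15.27 p [ 0.5278 -0.1005  0.1805] x [1.   0.01 0.  ] y [ 0.01 -1.    0.  ] z [ 0. -0. -1.] F [ 0.6  0.5 -0.1] w 0.998 g 0.0 j7 -1.573
vial x 306 333 y 73 172
bubble rows 111 133 mid 122.0 dark(ring) [107 108 109 139 140 141]
[[0.5805, -0.0997, 0.0638]]
```

The bubble is about 1.2 mm off, which is within tolerance. I'll trim it with another 9° or so to gain margin before pressing.

```bash
python3 -m jog '{"offset":[[-0.02,0,0],[-0.025,0,0],[-0.025,0,0],[-0.0147,0,0],[0,0,-0.03],[0,0,-0.025],[0,0,-0.0145],[0,0,-0.003],[0,0,0],[0,0,0],[0,0,0],[0,0,0],[0,0,0],[0,0,0],[0,0,0],[0,0,0]],"yaw":[0,0,0,0,0,0,0,0,0,0,0,0,0,0,0,0],"jaw":[0,0,0,0,0,0,0,0,0,1,1,1,1,1,1,1]}' 40
python3 -m jog '{"offset":[[0,0,0],[0,0,0],[0,0,0],[0,0,0]],"yaw":[-4.5,-4.5,0,0],"jaw":[1,1,1,1]}'
python3 -m jog '{"offset":[[0,0,0],[0,0,0],[0,0,0],[0,0,0],[0,0,0],[0,0,0.03],[0,0,0.03],[0.0247,0,0.013],[0.03,0,0],[0.03,0,0],[0,0,0],[0,0,0],[0,0,0],[0,0,0],[0,0,0],[0,0,0],[0,0,0],[0,0,0],[0,0,0]],"yaw":[0,0,0,0,0,0,0,4.5,4.5,0,0,0,0,0,0,0,0,0,0],"jaw":[0,0,0,0,0,0,0,0,0,0,0,0,0,0,0,0,0,0,0]}'
python3 - <<'E'
from h import *
o=st(); p=manip.camera("wrist"); save(p,"w9"); bub(p["frame"])
E
```

```text
clock: 16.7
position: [0.4439, -0.1002, 0.1088]
ee_rot: [1.0, 0.005, 0.001, 0.0]
ft_force: [-2.0, 2.0, 6.6]
grip_width: 0.457
grasp_force: 39.5
clock: 17.03
position: [0.444, -0.1003, 0.1088]
ee_rot: [0.997, -0.074, 0.001, 0.0]
ft_force: [-2.3, 1.3, 6.5]
grip_width: 0.456
grasp_force: 39.4
clock: 18.62
position: [0.528, -0.1005, 0.181]
ee_rot: [1.0, 0.005, 0.0, 0.0]
ft_force: [-0.2, 0.4, 0.0]
grip_width: 1.0
grasp_force: 0.0
t 18.62 p [ 0.528  -0.1005  0.181 ] x [1.   0.01 0.  ] y [ 0.01 -1.    0.  ] z [ 0. -0. -1.] F [-0.2  0.4  0. ] w 1.0 g 0.0 j7 -1.576
vial x 305 333 y 73 172
bubble rows 113 134 mid 123.5 dark(ring) [107 108 109 139 140 141]
```

The bubble is now about 0.3 mm off centre. I'll shut the fingers and press on the foot-side shoulder, which leaves the vial visible.

```bash
python3 -m jog '{"offset":[[0,0,0],[0,0,0],[0,0,0],[0,0,0],[0,0,0],[0,0,0],[0,0,0],[0,0,-0.025],[0,0,-0.02],[0,0,-0.015],[0,0,-0.01],[0,0,-0.005],[0,0,0],[0,0,0]],"yaw":[0,0,0,0,0,0,0,0,0,0,0,0,0,0],"jaw":[1,1,1,1,1,1,1,1,1,1,1,1,1,1]}' 40
python3 -m jog '{"offset":[[0,0,-0.001],[0,0,-0.001],[0,0,-0.001],[0,0,0],[0,0,0]],"yaw":[0,0,0,0,0],"jaw":[1,1,1,1,1]}'
```

```text
clock: 19.83
position: [0.5285, -0.1003, 0.1064]
ee_rot: [1.0, 0.005, 0.0, 0.0]
ft_force: [0.3, 0.2, -0.0]
grip_width: -0.005
grasp_force: 0.0
clock: 20.25
position: [0.5282, -0.1004, 0.103]
ee_rot: [1.0, 0.005, 0.0, 0.0]
ft_force: [0.4, 0.2, -0.4]
grip_width: -0.001
grasp_force: 0.0
```

```bash
python3 -m jog '{"offset":[[0,0,-0.001],[0,0,0],[0,0,-0.001],[0,0,0],[0,0,0]],"yaw":[0,0,0,0,0],"jaw":[1,1,1,1,1]}'
python3 -m jog '{"offset":[[0,0,-0.001],[0,0,0],[0,0,0]],"yaw":[0,0,0],"jaw":[1,1,1]}'
```

```text
clock: 20.67
position: [0.5282, -0.1004, 0.101]
ee_rot: [1.0, 0.005, 0.0, 0.0]
ft_force: [-1.0, -0.5, 3.0]
grip_width: 0.004
grasp_force: 1.5
clock: 20.92
position: [0.5282, -0.1004, 0.1009]
ee_rot: [1.0, 0.005, 0.0, 0.0]
ft_force: [-6.3, 0.4, 13.8]
grip_width: -0.001
grasp_force: 7.0
```

```bash
python3 -m jog '{"offset":[[0,0,0.0001],[0,0,0],[0,0,0],[0,0,0],[0,0,0],[0,0,0],[0,0,0],[0,0,0],[0,0,0],[0,0,0],[0,0,0],[0,0,0]],"yaw":[0,0,0,0,0,0,0,0,0,0,0,0],"jaw":[1,1,1,1,1,1,1,1,1,1,1,1]}'
python3 - <<'E'
from h import *
o=st(); p=manip.camera("wrist"); save(p,"w10"); bub(p["frame"]); manip.camera("wrist"); st()
E
```

```text
clock: 21.92
position: [0.5282, -0.1004, 0.1009]
ee_rot: [1.0, 0.005, 0.0, 0.0]
ft_force: [-6.5, -0.2, 12.6]
grip_width: 0.004
grasp_force: 6.5
t 21.92 p [ 0.5282 -0.1004  0.1009] x [1.   0.01 0.  ] y [ 0.01  -1.     0.001] z [ 0.    -0.001 -1.   ] F [-6.5 -0.2 12.6] w 0.004 g 6.5 j7 -1.626
vial x 297 340 y 56 209
bubble rows 119 153 mid 136.0 dark(ring) [111 112 113 160 161 162 163]
t 22.02 p [ 0.5282 -0.1004  0.1009] x [1.   0.01 0.  ] y [ 0.01  -1.     0.001] z [ 0.    -0.001 -1.   ] F [-6.2  0.4 12.8] w -0.001 g 6.5 j7 -1.626
```

View pics/w10.png

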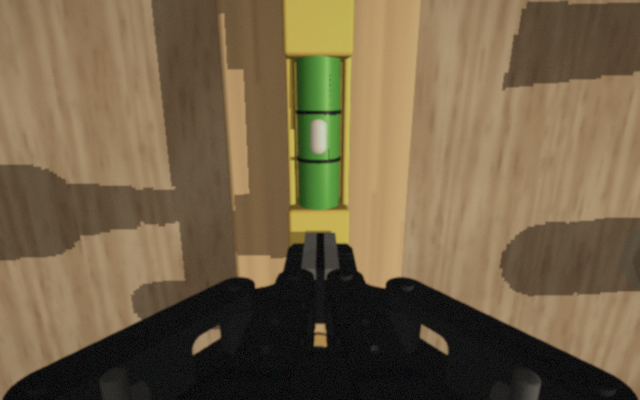

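The bubble at (319,136) sits centred between the rings at rows 112 and 161. The fingertips press on the shoulder with a steady 12.7 N or so, so I'll hand in.

```bash
python3 -c "
from workcell import manip
print(manip.hand_in())"
```

```text
the job is handed in; nothing more can be done
None
```

I handed the job in at about 22 s of the allowed 62 s: the level lies lengthwise on the middle of the board, the bubble is centred between the rings, and the arm is still pressing on the level with about 12.7 N.

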